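Swap the wrong container in a sample kit

TASK

The grey three-place carrier should hold three sample cups, but one place holds an amber pot by mistake. Put the pot upright in the empty middle of the brown card stock tray, and put the sample cup from that tray upright into the carrier place that the pot left free. Do not tip either of them over on the way.

Things in the scene. Friction and masses are not known exactly. Their poses are not given: they have to be found in the camera images.
- pot_center (a point): Amber pot with a white screw lid, the wrong part, in one of the carrier's three places. Round, 40 mm diameter (lid 39 mm, top 14 mm, fixed), 75 mm tall, about 0.07 kg; narrower and taller than the sample cups. The point is its centre, 37.5 mm above its underside; z runs up its axis.
- spare_center (a point): Spare sample cup, the only cup in the tray, like the two in the carrier: 60 mm tall, body 42 mm wide, wide white lid (fixed) 49 mm across from 45 to 60 mm above its underside; 0.06 kg. The point is its centre, 30 mm above its underside; z runs up its axis. It stands near one end of the tray; a white bottle 48 mm wide, 104 mm tall stands at the other end and stays there.
- carrier: Grey plastic kit carrier, 82 (x) by 245 mm (y), fixed. Origin: centre of its underside, z up. Three open places in a row, centres at y = -80, 0, +80 mm; each 72 (x) by 75 mm (y) inside, floor 4 mm above the origin, walls 5 mm thick, tops 27 mm above the origin. Two hold sample cups 60 mm tall, one the pot; which varies. Finger room is along its x, in front of and behind the row.
- tray: Brown card stock tray, open at the top, 170 (x) by 250 mm (y), fixed. Origin: centre of its underside, z up. Floor 3 mm above the origin, walls 3 mm thick and 50 mm high. Spare cup near y = +80 or -80 mm, white bottle near the other; the middle is empty. Tray and carrier stand left and right of the robot's centre line, either way round.
Mind the look-alikes: they are no part of the job. Leave any green or yellow look-alike of the part that bears pot_center alone. What is shaped like the part that bears spare_center but blue is not meant.

How it is judged:
At the end, for the whole second after the job is handed in: The amber pot stands upright (within 10 degrees) on the floor of the card tray, and the spare sample cup stands upright (within 10 degrees) on the floor of the carrier place that was freed, within 20 mm of its centre line along each carrier axis; both released and at rest (x of pot_center in the frame of tray between -0.07 and 0.07 m and y of pot_center in the frame of tray between -0.11 and 0.11 m and z of pot_center in the frame of tray between 0.0325 and 0.0485 m and angle between each of pot_center, spare_center's own z axis and vertical below 0.17 rad and x of spare_center in the frame of carrier between -0.02 and 0.02 m and z of spare_center in the frame of carrier between 0.026 and 0.042 m and (y of spare_center in the frame of carrier between -0.1 and -0.06 m or y of spare_center in the frame of carrier between -0.02 and 0.02 m or y of spare_center in the frame of carrier between 0.06 and 0.1 m) and linear speed of each of pot, spare below 0.02 m/s); the robot touches nothing.
It fails at once if the pot or the spare cup is tipped over (more than 45 degrees) (angle between any of pot_center, spare_center's own z axis and vertical above 0.785 rad).
It also fails if it takes over 59 s, if anything falls off the work surface, if the arm or the gripper's body presses on something with over 40 N, if the wrist force passes 120 N, or if a joint passes its speed limit or range.

ROBOT

A 6-joint arm with a two-finger parallel gripper is mounted at the origin on a cart in front of the work surface, level with it; the furniture and walls round the work are solid. World frame = base frame: x ahead of the robot, y to its left, z up, the work surface at z = 0. Lengths are in m, angles in rad, forces in N, time in s.
With the tool pointing down it reaches from about 0.35 to 0.975 m from the base axis. Payload 4.9 kg.
Tool frame: the origin (TCP) lies midway between the tips of the shut fingers; the grasp point (between the pads) lies 19 mm behind it; z points along the fingers, y is the line along which they close (so a half turn about z gives the same grasp; the last joint's range is limited). The gripper opens to 85 mm and grips with 20 to 120 N. Pads are 22 mm wide; open, the fingers measure 114 mm over their backs; the gripper's body (76 mm by 85 mm) begins 54 mm behind the grasp point. The pads swing forward as they close: fully open they stand 13 mm farther back than shut.
Start: joints at [1.199, 0.053, 1.613, -0, 1.476, -0.119], TCP at [0.156, 0.605, 0.231] pointing down, gripper open.
Joint ranges: [-3.01, 3.01], [-1.01, 2.22], [0.06, 2.58], [-1.02, 4.17], [0.09, 2.62], [-3.14, 3.14]. Speed limits (rad/s): [2.57, 2.57, 3.14, 3.14, 3.14, 3.14].

INTERFACE

Orientations are given as a rotation vector (axis times angle).
In Python, from station import ctrl gives the robot as it stands.
- The arm moves only by the shell command python3 -m handwheel 'ROWS' [FORCE]. ROWS is JSON, a list of rows, each an object with "gripper": the gripper command: -1 is fully open, 1 is shut, values between are in proportion; "offset": the shift along the tool's x, y, z in mm, a list of three; "rotation": the turn, a rotation vector about the tool's x, y, z in rad, a list of three. A call has exactly 8 rows; each row is the pose to reach, as a shift and turn from the pose commanded when the call began, along the tool's axes at that moment; what a row does not reach only later rows make up. A row lasts 1/8 s, in which the tool goes at most 62.5 mm and 10.7 degrees, less where a joint would pass 70% of its speed; a pose out of reach is approached as far as the arm can. A call with a gripper value outside its range is refused whole. The fingers move at their own pace and stop on an object; FORCE is the grip in N (left out, the last holds). Time passes only in rows, so rows that repeat a pose let the fingers close, or fill a call up. It gives the time, the measured TCP pose, the force, the opening and the grip force at its end, in the units of the state.
- ctrl.get_obs(): the state, without advancing time (a new reading comes with each control period).
- ctrl.get_image(name): name is "scene" or "top" or "wrist"; returns a dict with "image" (384x512x3 uint8, red, green, blue), "fovy" (degrees; the focal length in pixels is half the picture's height over the tangent of half this angle, whatever the lens; pixels are square), "cx", "cy" (the principal point, pixels), "xyz" and "attitude" of the camera in the world. Camera axes: x right, y up, looking along -z (the intrinsics and any distortion apply to the point x, -y, -z); pixel columns grow to the right and rows downward; lengths in m; the calibration is good to about 2 mm. A picture is of the moment at which its call begins. There is no depth.
- ctrl.finish_job(): hands the job in; it is judged then, once.
The state is a dict: "t": time; "q": joint angles; "dq": joint speeds; "effort": joint torques, N m; "tool_pos": TCP position; "tool_rot": TCP orientation; "contact_force": force on the tool from outside, world axes, zero at the start; "wrist_torque": the same for the moment, N m; "opening": finger opening in m; "grip_force": force on a finger pad.
Only numpy, scipy, OpenCV 4.12 (cv2) and the standard library are available. Lean on these libraries where they do the work, as an engineer would, in place of code of your own. Each camera call takes 0.05 s, during which the arm holds its last target. There are 200 camera calls.

## Working session

There is one attempt and no reset: what is moved stays moved. The work goes in short steps, Python scripts to look and compute and a shell command to move; the robot and the scene stay as the last step left them, time stands still between calls to the robot, and variables do not carry over. Pictures are saved under pics/ and viewed, at most 10 in all, crops included, and the job is handed in when it is done.

```bash
ls; mkdir -p pics
python3 - <<'E'
from station import ctrl
import cv2,pickle
d={}
for n in ["scene","top","wrist"]:
    r=ctrl.get_image(n); d[n]=r
    print(n,{k:v for k,v in r.items() if k!='image'})
pickle.dump(d,open('d0.pkl','wb'))
import numpy as np
im=np.hstack([d['scene']['image'],d['top']['image']])[:,:,::-1]
cv2.imwrite('pics/top0.png',cv2.resize(d['top']['image'][:,:,::-1],(800,600)))
cv2.imwrite('pics/scene0.png',cv2.resize(d['scene']['image'][:,:,::-1],(800,600)))
print(ctrl.get_obs())
E
```

```text
pics
scene {'fovy': 45.381698827080335, 'cx': 260.4010259280515, 'cy': 190.90410491670394, 'xyz': array([-0.71229764, -0.55657307,  0.88896967]), 'attitude': array([ 0.93030529, -0.53670357, -0.96225622])}
top {'fovy': 47.62625820444886, 'cx': 255.56363635918555, 'cy': 193.72237893940013, 'xyz': array([0.3144843 , 0.15219187, 1.69040468]), 'attitude': array([ 0.08185395, -0.08545519, -1.56680249])}
wrist {'fovy': 69.54612527443946, 'cx': 256.4173672488236, 'cy': 193.40186601566168, 'xyz': array([0.08801986, 0.62254304, 0.37235179]), 'attitude': array([-0.24117371, -0.18381024,  1.30988493])}
{'t': 0.15, 'q': array([ 1.19901779e+00,  5.32405688e-02,  1.61396174e+00,  8.37559476e-06,
        1.47602020e+00, -1.19022760e-01]), 'dq': array([-0.00103569, -0.00127106, -0.00267771, -0.00015183,  0.00232852,
       -0.00226225]), 'effort': array([ 1.40439865e-04, -3.94244063e+01, -3.70720375e+01, -1.28191073e-04,
        4.60599942e-03,  3.59503906e-05]), 'tool_pos': array([0.15612956, 0.60468443, 0.23033359]), 'tool_rot': array([-3.95922032e-01, -3.11613630e+00,  2.47996639e-03]), 'contact_force': array([0.17250224, 0.29687175, 0.35237044]), 'wrist_torque': array([-0.02264054, -0.03281969, -0.02135921]), 'grip_force': 0.0, 'opening': 0.08545690492608293}
```

View pics/top0.png

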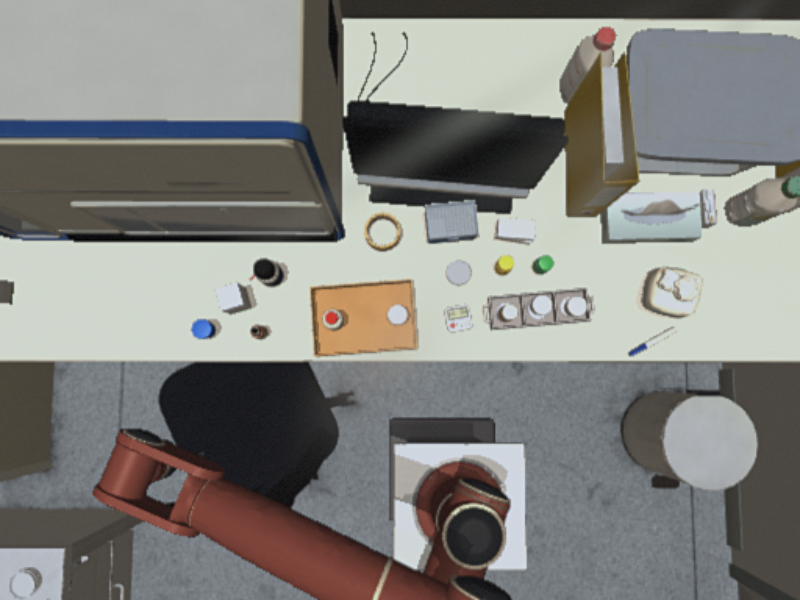

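View pics/scene0.png

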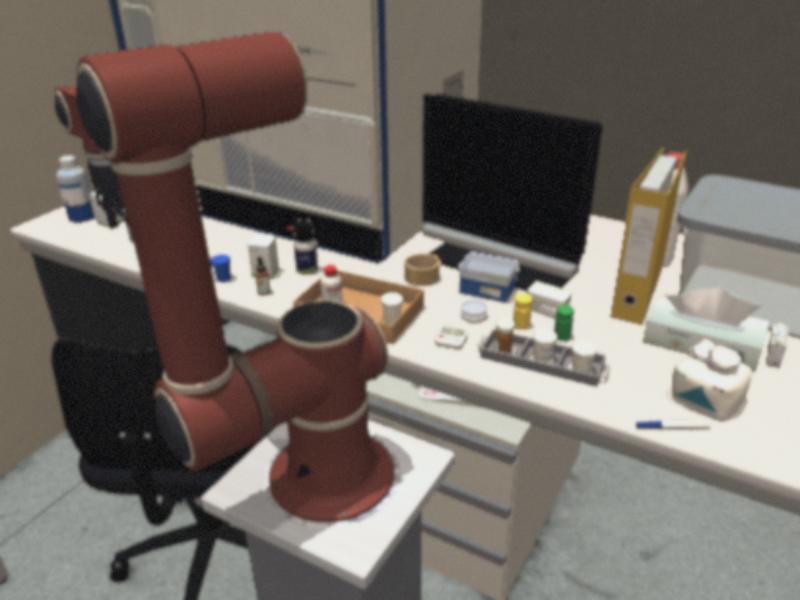

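Top view (800x600): the tray is at (365,318). In it, the spare white-lidded cup is at (397,315) and the red-capped bottle at (332,318). The carrier is at (540,308). Its left place (508,312) holds a smaller lid, amber in the scene view at (505,337), so that is the pot. The cups are at (540,306) and (574,306). The look-alikes are yellow (505,264), green (543,264) and blue (203,328), and none of them fits the description.

```bash
cat > h.py <<'E'
import numpy as np, cv2
from scipy.spatial.transform import Rotation as R
def cam(r):
    h=r['image'].shape[0]; f=h/2/np.tan(np.radians(r['fovy']/2))
    return f,R.from_rotvec(r['attitude']).as_matrix(),np.array(r['xyz'])
def ray(r,u,v,z):
    f,M,c=cam(r); d=M@np.array([(u-r['cx'])/f,-(v-r['cy'])/f,-1.]); return c+d*(z-c[2])/d[2]
def proj(r,p):
    f,M,c=cam(r); q=M.T@(np.array(p)-c); return np.array([r['cx']+f*q[0]/-q[2], r['cy']-f*q[1]/-q[2]])
def move(o,target,yaw):
    """target TCP world, tool down, yaw=direction of tool y in world -> offset mm, rotvec in tool frame"""
    Rt=R.from_rotvec(o['tool_rot']); best=None
    for y in (yaw,yaw+np.pi):
        ty=np.array([np.cos(y),np.sin(y),0]); tz=np.array([0,0,-1.]); G=R.from_matrix(np.c_[np.cross(ty,tz),ty,tz])
        rv=(Rt.inv()*G).as_rotvec()
        if best is None or np.linalg.norm(rv)<np.linalg.norm(best): best=rv
    return np.round(Rt.inv().apply(np.array(target)-o['tool_pos'])*1000,1),np.round(best,3)
E
python3 - <<'E'
from h import *; import pickle
d=pickle.load(open('d0.pkl','rb')); r=d['top']; im=r['image']
x0,y0,x1,y1=190,150,390,235
hsv=cv2.cvtColor(cv2.cvtColor(im,cv2.COLOR_RGB2BGR),cv2.COLOR_BGR2HSV)
K=4
big=cv2.resize(im[y0:y1,x0:x1],None,fx=K,fy=K,interpolation=cv2.INTER_CUBIC)[:,:,::-1].copy()
s=d['scene']; sc=cv2.resize(s['image'][160:245,185:385],None,fx=K,fy=K,interpolation=cv2.INTER_CUBIC)[:,:,::-1]
cv2.imwrite('pics/crop1.png',np.vstack([big[:300],sc[:300]]))
# lids: bright low-saturation blobs inside tray / carrier
def blob(u,v,z,rad,thr):
    m=np.zeros(im.shape[:2],np.uint8); cv2.circle(m,(int(u),int(v)),rad,255,-1)
    m&=((hsv[:,:,1]<50)&(hsv[:,:,2]>thr)).astype(np.uint8)*255
    mm=cv2.moments(m,True); c=(mm['m10']/mm['m00'],mm['m01']/mm['m00']); print(np.round(c,1),mm['m00'],ray(r,*c,z).round(4))
k=512/800
for thr in (170,190,210):
    print(thr)
    blob(397*k,315*k,.063,10,thr)
    blob(508*k,312*k,.079,9,thr); blob(540*k,306*k,.064,10,thr); blob(574*k,306*k,.064,10,thr)
m=((hsv[:,:,0]>5)&(hsv[:,:,0]<22)&(hsv[:,:,1]>90)).astype(np.uint8); m[:, :190]=0; m[:,280:]=0; m[:165]=0;m[232:]=0
cs=max(cv2.findContours(m,0,2)[0],key=cv2.contourArea); b=cv2.boxPoints(cv2.minAreaRect(cs)); print('tray px',b.round(1).tolist())
P=np.array([ray(r,*q,.05) for q in b]); print(P.round(4),P.mean(0).round(4))
E
```

```text
170
[253.9 200.8] 122.0 [0.4619 0.1548 0.063 ]
[325.1 198.7] 102.0 [ 0.4687 -0.1102  0.079 ]
[345.8 195.4] 167.0 [ 0.4831 -0.1908  0.064 ]
[367.6 195.4] 155.0 [ 0.4832 -0.2728  0.064 ]
190
[253.8 200.8] 117.0 [0.4619 0.1553 0.063 ]
[325.4 198.6] 78.0 [ 0.4692 -0.1115  0.079 ]
[345.9 195.4] 145.0 [ 0.4831 -0.1909  0.064 ]
[367.7 195.4] 133.0 [ 0.4831 -0.2729  0.064 ]
210
[254.  200.9] 100.0 [0.4613 0.1547 0.063 ]
[325.5 198.9] 69.0 [ 0.4682 -0.1116  0.079 ]
[346.2 195.2] 124.0 [ 0.4835 -0.1921  0.064 ]
[367.7 195.3] 123.0 [ 0.4835 -0.2732  0.064 ]
tray px [[197.5, 183.6999969482422], [262.8999938964844, 178.39999389648438], [266.3999938964844, 222.5], [201.0, 227.6999969482422]]
[[0.5278 0.3694 0.05  ]
 [0.5485 0.1208 0.05  ]
 [0.3811 0.1074 0.05  ]
 [0.3609 0.3534 0.05  ]] [0.4546 0.2377 0.05  ]
```

View pics/crop1.png

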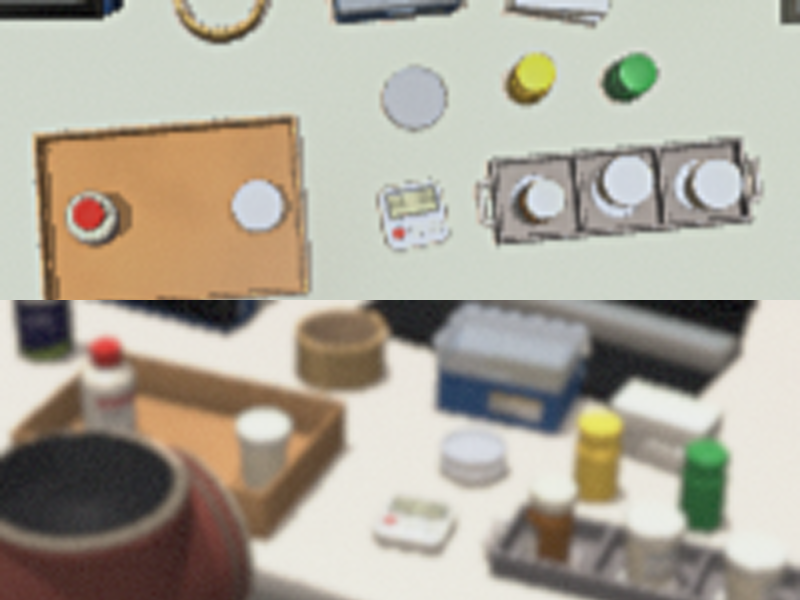

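Run:
```python
from h import *; import pickle
from station import ctrl
d=pickle.load(open('d0.pkl','rb')); r=d['top']
C=np.array([ray(r,190-.375+u/4,150-.375+v/4,.027) for u,v in [(492,160),(741,140),(749,222),(498,243)]])
print(C.round(4), np.linalg.norm(C[0]-C[1]),np.linalg.norm(C[0]-C[3]))
c=C.mean(0); ey=(C[0]+C[3]-C[1]-C[2])[:2]; ey/=np.linalg.norm(ey); yaw=np.arctan2(-ey[0],ey[1])
pl=c[:2]+.08*ey; print('centre',c.round(4),'yaw',yaw.round(4),'place',pl.round(4),'other',c[:2].round(4),(c[:2]-.08*ey).round(4))
o=ctrl.get_obs()
print(move(o,[.4687,-.111,.200],yaw)); print('half',move(o,[.40,.20,.231],.6))
```

```text
[[ 0.5088 -0.0711  0.027 ]
 [ 0.5288 -0.3115  0.027 ]
 [ 0.4496 -0.317   0.027 ]
 [ 0.4288 -0.0759  0.027 ]] 0.24120152343467197 0.08015671401432374
centre [ 0.479  -0.1939  0.027 ] yaw 0.0845 place [ 0.4723 -0.1142] other [ 0.479  -0.1939] [ 0.4858 -0.2736]
(array([-481.6, -614.7,   31.2]), array([-2.000e-03,  1.000e-03,  1.234e+00]))
half (array([-3.373e+02, -3.308e+02, -2.000e-01]), array([-0.002,  0.   ,  0.718]))
```

```bash
python3 -m handwheel '[{"gripper":-1,"offset":[-337,-331,0],"rotation":[0,0,0.718]},{"gripper":-1,"offset":[-337,-331,0],"rotation":[0,0,0.718]},{"gripper":-1,"offset":[-337,-331,0],"rotation":[0,0,0.718]},{"gripper":-1,"offset":[-337,-331,0],"rotation":[0,0,0.718]},{"gripper":-1,"offset":[-337,-331,0],"rotation":[0,0,0.718]},{"gripper":-1,"offset":[-337,-331,0],"rotation":[0,0,0.718]},{"gripper":-1,"offset":[-337,-331,0],"rotation":[0,0,0.718]},{"gripper":-1,"offset":[-337,-331,0],"rotation":[0,0,0.718]}]' 40
python3 - <<'E'
from h import *
from station import ctrl
o=ctrl.get_obs(); print(o['tool_pos'],o['tool_rot'],o['opening']); print(move(o,[.4687,-.111,.200],.0845))
E
```

```text
t: 1.15
tool_pos: [0.4006, 0.1979, 0.2311]
tool_rot: [1.469, 2.776, -0.0]
contact_force: [0.1, 0.1, -0.1]
opening: 0.0855
grip_force: 0.0
[0.40061143 0.1979247  0.23111449] [ 1.46935401e+00  2.77648905e+00 -2.30366968e-04] 0.08554447393693236
(array([-293.7, -117.4,   31.2]), array([0.   , 0.   , 0.513]))
```

```bash
python3 -m handwheel '[{"gripper":-1,"offset":[-294,-117,31],"rotation":[0,0,0.513]},{"gripper":-1,"offset":[-294,-117,31],"rotation":[0,0,0.513]},{"gripper":-1,"offset":[-294,-117,31],"rotation":[0,0,0.513]},{"gripper":-1,"offset":[-294,-117,31],"rotation":[0,0,0.513]},{"gripper":-1,"offset":[-294,-117,31],"rotation":[0,0,0.513]},{"gripper":-1,"offset":[-294,-117,31],"rotation":[0,0,0.513]},{"gripper":-1,"offset":[-294,-117,31],"rotation":[0,0,0.513]},{"gripper":-1,"offset":[-294,-117,31],"rotation":[0,0,0.513]}]'
python3 - <<'E'
from h import *; import pickle
from station import ctrl
w=ctrl.get_image('wrist'); o=ctrl.get_obs(); pickle.dump((w,o),open('w1.pkl','wb'))
print(o['tool_pos'],w['xyz'],proj(w,[.4687,-.111,.079]),proj(w,[.4723,-.1142,.004]))
cv2.imwrite('pics/w1.png',w['image'][:,:,::-1])
E
```

```text
t: 2.15
tool_pos: [0.4692, -0.1071, 0.2004]
tool_rot: [-2.121, -2.318, -0.0]
contact_force: [-0.7, 0.1, 0.5]
opening: 0.0853
grip_force: 0.0
[ 0.46921012 -0.10697929  0.20042711] [ 0.46327803 -0.03657892  0.34252076] [255.32415566 191.54412624] [258.22530882 177.94882215]
```

View pics/w1.png

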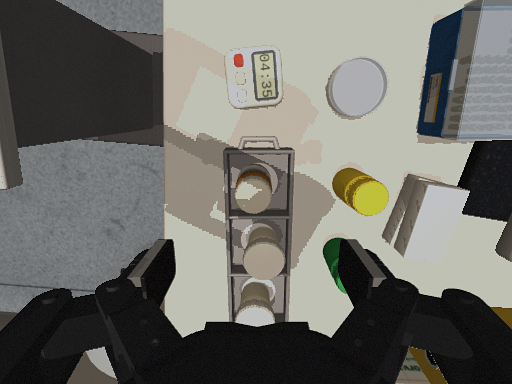

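The pot's lid is centred at about (254,194), where (255,191) was predicted, and the fingers stand either side of it.

Run:
```python
from h import *; import pickle
w,o=pickle.load(open('w1.pkl','rb'))
p=ray(w,254.3,194.3,.079); print(p)
print('carrier corners', [ray(w,u,v,.027).round(4) for u,v in [(224,148),(294,149),(224,216),(291,216)]])
t=np.array([p[0],(p[1]-.111)/2,.037]); print(t,move(o,t,.0845))
```

```text
[ 0.46793846 -0.11392499  0.079     ]
carrier corners [array([ 0.4298, -0.0777,  0.027 ]), array([ 0.5091, -0.0718,  0.027 ]), array([ 0.4345, -0.1599,  0.027 ]), array([ 0.5157, -0.1526,  0.027 ])]
[ 0.46793846 -0.11246249  0.037     ] (array([ -5.4,  -1.8, 163.4]), array([ 0.   , -0.   ,  0.005]))
```

```bash
python3 -m handwheel '[{"gripper":-1,"offset":[-1.5,-1,40],"rotation":[0,0,0]},{"gripper":-1,"offset":[-1.5,-1,80],"rotation":[0,0,0]},{"gripper":-1,"offset":[-1.5,-1,90],"rotation":[0,0,0]},{"gripper":-1,"offset":[-1.5,-1,90],"rotation":[0,0,0]},{"gripper":-1,"offset":[-1.5,-1,90],"rotation":[0,0,0]},{"gripper":-1,"offset":[-1.5,-1,90],"rotation":[0,0,0]},{"gripper":-1,"offset":[-1.5,-1,90],"rotation":[0,0,0]},{"gripper":-1,"offset":[-1.5,-1,90],"rotation":[0,0,0]}]'
python3 - <<'E'
from h import *
from station import ctrl
o=ctrl.get_obs(); print(o['tool_pos']); print(move(o,[.4679,-.1125,.037],.0845))
E
```

```text
t: 3.2
tool_pos: [0.4686, -0.1101, 0.1107]
tool_rot: [2.122, 2.315, 0.0]
contact_force: [-0.3, -0.7, 0.0]
opening: 0.0851
grip_force: 0.0
[ 0.46856866 -0.11007163  0.11067054]
(array([-2.3, -0.9, 73.7]), array([0.001, 0.   , 0.002]))
```

Descend, close and hold.

```bash
python3 -m handwheel '[{"gripper":-1,"offset":[-2,-1,30],"rotation":[0,0,0]},{"gripper":-1,"offset":[-2,-1,60],"rotation":[0,0,0]},{"gripper":-1,"offset":[-2,-1,74],"rotation":[0,0,0]},{"gripper":-1,"offset":[-2,-1,74],"rotation":[0,0,0]},{"gripper":-0.2,"offset":[-2,-1,74],"rotation":[0,0,0]},{"gripper":0.2,"offset":[-2,-1,74],"rotation":[0,0,0]},{"gripper":0.6,"offset":[-2,-1,74],"rotation":[0,0,0]},{"gripper":1,"offset":[-2,-1,74],"rotation":[0,0,0]}]' 35
python3 -m handwheel '[{"gripper":1,"offset":[0,0,0],"rotation":[0,0,0]},{"gripper":1,"offset":[0,0,0],"rotation":[0,0,0]},{"gripper":1,"offset":[0,0,0],"rotation":[0,0,0]},{"gripper":1,"offset":[0,0,0],"rotation":[0,0,0]},{"gripper":1,"offset":[0,0,0],"rotation":[0,0,0]},{"gripper":1,"offset":[0,0,-5],"rotation":[0,0,0]},{"gripper":1,"offset":[0,0,-10],"rotation":[0,0,0]},{"gripper":1,"offset":[0,0,-20],"rotation":[0,0,0]}]' 35
```

```text
t: 4.2
tool_pos: [0.4682, -0.1123, 0.0374]
tool_rot: [2.122, 2.315, 0.001]
contact_force: [-1.8, -0.3, 6.5]
opening: 0.0386
grip_force: 34.9
t: 5.2
tool_pos: [0.467, -0.1118, 0.0561]
tool_rot: [-2.122, -2.315, 0.001]
contact_force: [0.3, -0.2, -1.7]
opening: 0.0382
grip_force: 35.1
```

```bash
python3 -m handwheel '[{"gripper":1,"offset":[0,0,-25],"rotation":[0,0,0]},{"gripper":1,"offset":[0,0,-50],"rotation":[0,0,0]},{"gripper":1,"offset":[0,0,-75],"rotation":[0,0,0]},{"gripper":1,"offset":[0,0,-95],"rotation":[0,0,0]},{"gripper":1,"offset":[0,0,-95],"rotation":[0,0,0]},{"gripper":1,"offset":[0,0,-95],"rotation":[0,0,0]},{"gripper":1,"offset":[0,0,-95],"rotation":[0,0,0]},{"gripper":1,"offset":[0,0,-95],"rotation":[0,0,0]}]'
python3 - <<'E'
from h import *; import pickle
from station import ctrl
o=ctrl.get_obs(); print(o['tool_pos']); print(move(o,[.456,.237,.15],.083))
E
```

```text
t: 6.2
tool_pos: [0.4671, -0.1118, 0.1503]
tool_rot: [-2.122, -2.315, 0.001]
contact_force: [0.1, 0.0, -0.7]
opening: 0.0388
grip_force: 35.2
[ 0.46706046 -0.11182034  0.150323  ]
(array([348.5,  19.3,   0.6]), array([-0.002, -0.001,  0.004]))
```

```bash
python3 -m handwheel '[{"gripper":1,"offset":[20,1,0],"rotation":[0,0,0]},{"gripper":1,"offset":[60,3,0],"rotation":[0,0,0]},{"gripper":1,"offset":[110,6,0],"rotation":[0,0,0]},{"gripper":1,"offset":[165,9,0],"rotation":[0,0,0]},{"gripper":1,"offset":[220,12,0],"rotation":[0,0,0]},{"gripper":1,"offset":[270,15,0],"rotation":[0,0,0]},{"gripper":1,"offset":[320,18,0],"rotation":[0,0,0]},{"gripper":1,"offset":[348,19,0],"rotation":[0,0,0]}]'
python3 -m handwheel '[{"gripper":1,"offset":[0,0,0],"rotation":[0,0,0]},{"gripper":1,"offset":[0,0,0],"rotation":[0,0,0]},{"gripper":1,"offset":[0,0,20],"rotation":[0,0,0]},{"gripper":1,"offset":[0,0,40],"rotation":[0,0,0]},{"gripper":1,"offset":[0,0,60],"rotation":[0,0,0]},{"gripper":1,"offset":[0,0,75],"rotation":[0,0,0]},{"gripper":1,"offset":[0,0,85],"rotation":[0,0,0]},{"gripper":1,"offset":[0,0,90],"rotation":[0,0,0]}]'
python3 - <<'E'
from h import *
from station import ctrl
w=ctrl.get_image('wrist'); o=ctrl.get_obs(); print(o['tool_pos'],o['opening'],o['contact_force']); print(move(o,[.456,.237,.0375],.083))
cv2.imwrite('pics/w2.png',w['image'][:,:,::-1])
E
```

```text
t: 7.2
tool_pos: [0.4556, 0.2384, 0.1508]
tool_rot: [-2.12, -2.318, 0.001]
contact_force: [-0.1, -0.3, -1.5]
opening: 0.0384
grip_force: 35.2
t: 8.2
tool_pos: [0.4561, 0.236, 0.0606]
tool_rot: [-2.123, -2.315, 0.001]
contact_force: [-0.2, -1.2, -0.9]
opening: 0.0387
grip_force: 35.2
[0.45598089 0.23604617 0.06038676] 0.03829767659587039 [-0.34610518 -0.22658513 -0.37427418]
(array([ 1. ,  0.1, 22.9]), array([-0.001,  0.   ,  0.004]))
```

View pics/w2.png

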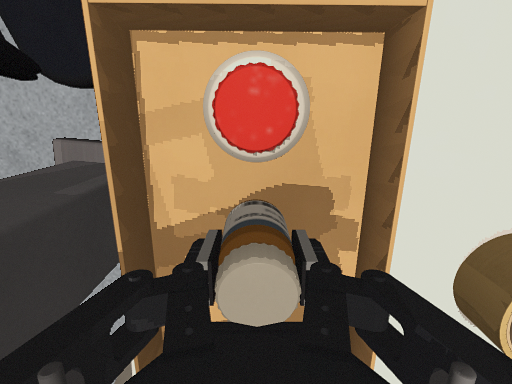

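The pot is held upright at (258,265) in mid-tray, clear of the bottle at (257,105). I'll lower it, release, and lift.

```bash
python3 -m handwheel '[{"gripper":1,"offset":[0,0,10],"rotation":[0,0,0]},{"gripper":1,"offset":[0,0,16],"rotation":[0,0,0]},{"gripper":1,"offset":[0,0,20],"rotation":[0,0,0]},{"gripper":1,"offset":[0,0,22],"rotation":[0,0,0]},{"gripper":1,"offset":[0,0,23],"rotation":[0,0,0]},{"gripper":1,"offset":[0,0,23],"rotation":[0,0,0]},{"gripper":1,"offset":[0,0,23],"rotation":[0,0,0]},{"gripper":1,"offset":[0,0,23],"rotation":[0,0,0]}]'
```

```text
t: 9.25
tool_pos: [0.4564, 0.2364, 0.0385]
tool_rot: [2.123, 2.316, 0.0]
contact_force: [0.1, 0.2, -1.3]
opening: 0.0385
grip_force: 35.2
```

```bash
python3 -m handwheel '[{"gripper":1,"offset":[0,0,1],"rotation":[0,0,0]},{"gripper":1,"offset":[0,0,2],"rotation":[0,0,0]},{"gripper":1,"offset":[0,0,2],"rotation":[0,0,0]},{"gripper":0.1,"offset":[0,0,2],"rotation":[0,0,0]},{"gripper":0,"offset":[0,0,2],"rotation":[0,0,0]},{"gripper":-0.3,"offset":[0,0,2],"rotation":[0,0,0]},{"gripper":-0.7,"offset":[0,0,2],"rotation":[0,0,0]},{"gripper":-1,"offset":[0,0,2],"rotation":[0,0,0]}]'
python3 -m handwheel '[{"gripper":-1,"offset":[0,0,0],"rotation":[0,0,0]},{"gripper":-1,"offset":[0,0,0],"rotation":[0,0,0]},{"gripper":-1,"offset":[0,0,-20],"rotation":[0,0,0]},{"gripper":-1,"offset":[0,0,-50],"rotation":[0,0,0]},{"gripper":-1,"offset":[0,0,-90],"rotation":[0,0,0]},{"gripper":-1,"offset":[0,0,-120],"rotation":[0,0,0]},{"gripper":-1,"offset":[0,0,-130],"rotation":[0,0,0]},{"gripper":-1,"offset":[0,0,-130],"rotation":[0,0,0]}]'
python3 - <<'E'
from h import *; import pickle
from station import ctrl
w=ctrl.get_image('wrist'); o=ctrl.get_obs(); pickle.dump((w,o),open('w3.pkl','wb'))
print(o['tool_pos'],proj(w,[.456,.2365,.078]),proj(w,[.4619,.1553,.063])); print(move(o,[.4617,.155,.16],.083))
cv2.imwrite('pics/w3.png',w['image'][:,:,::-1])
E
```

```text
t: 10.25
tool_pos: [0.4563, 0.2363, 0.0363]
tool_rot: [2.123, 2.316, -0.0]
contact_force: [-0.4, -0.7, 0.5]
opening: 0.0851
grip_force: 0.0
t: 11.25
tool_pos: [0.4564, 0.2363, 0.1663]
tool_rot: [2.123, 2.316, 0.001]
contact_force: [0.5, -0.5, -1.0]
opening: 0.085
grip_force: 0.0
[0.45572794 0.23612492 0.16516571] [255.62838648 197.37430796] [254.49880808 270.39722125]
(array([-81.3,  -1.1,   5.2]), array([-0.001,  0.   ,  0.004]))
```

View pics/w3.png

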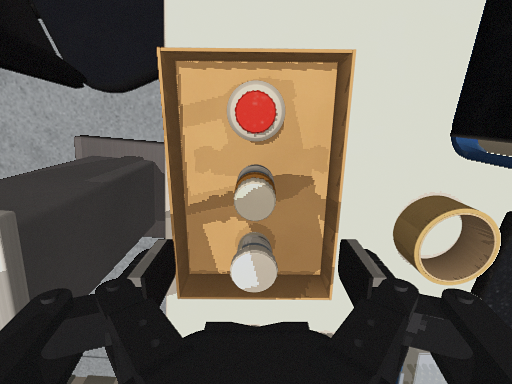

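The pot stands upright in the tray at (255,199). The spare's lid is at (254,270), as predicted, so I'll move over it and descend.

```bash
python3 -m handwheel '[{"gripper":-1,"offset":[-30,-1,0],"rotation":[0,0,0]},{"gripper":-1,"offset":[-60,-1,0],"rotation":[0,0,0]},{"gripper":-1,"offset":[-81,-1,0],"rotation":[0,0,0]},{"gripper":-1,"offset":[-81,-1,0],"rotation":[0,0,0]},{"gripper":-1,"offset":[-81,-1,20],"rotation":[0,0,0]},{"gripper":-1,"offset":[-81,-1,40],"rotation":[0,0,0]},{"gripper":-1,"offset":[-81,-1,60],"rotation":[0,0,0]},{"gripper":-1,"offset":[-81,-1,60],"rotation":[0,0,0]}]'
python3 - <<'E'
from h import *
from station import ctrl
o=ctrl.get_obs(); print(o['tool_pos']); print(move(o,[.4617,.155,.033],.083))
E
```

```text
t: 12.3
tool_pos: [0.4601, 0.1559, 0.1034]
tool_rot: [-2.119, -2.314, 0.007]
contact_force: [-0.3, -0.3, -0.0]
opening: 0.0852
grip_force: 0.0
[0.46005199 0.15587809 0.10337897]
(array([-1. ,  2. , 70.4]), array([-0.006,  0.   ,  0.005]))
```

```bash
python3 -m handwheel '[{"gripper":-1,"offset":[0,1,0],"rotation":[0,0,0]},{"gripper":-1,"offset":[0,1,30],"rotation":[0,0,0]},{"gripper":-1,"offset":[0,1,60],"rotation":[0,0,0]},{"gripper":-1,"offset":[0,1,72],"rotation":[0,0,0]},{"gripper":-1,"offset":[0,1,72],"rotation":[0,0,0]},{"gripper":-0.3,"offset":[0,1,72],"rotation":[0,0,0]},{"gripper":0.1,"offset":[0,1,72],"rotation":[0,0,0]},{"gripper":1,"offset":[0,1,72],"rotation":[0,0,0]}]' 35
python3 -m handwheel '[{"gripper":1,"offset":[0,0,0],"rotation":[0,0,0]},{"gripper":1,"offset":[0,0,0],"rotation":[0,0,0]},{"gripper":1,"offset":[0,0,0],"rotation":[0,0,0]},{"gripper":1,"offset":[0,0,0],"rotation":[0,0,0]},{"gripper":1,"offset":[0,0,0],"rotation":[0,0,0]},{"gripper":1,"offset":[0,0,-5],"rotation":[0,0,0]},{"gripper":1,"offset":[0,0,-15],"rotation":[0,0,0]},{"gripper":1,"offset":[0,0,-30],"rotation":[0,0,0]}]' 35
```

```text
t: 13.3
tool_pos: [0.4643, 0.1558, 0.0358]
tool_rot: [2.122, 2.315, 0.003]
contact_force: [-2.1, 0.0, 5.0]
opening: 0.0468
grip_force: 35.5
t: 14.3
tool_pos: [0.4629, 0.1556, 0.0647]
tool_rot: [-2.122, -2.316, 0.001]
contact_force: [-0.5, 1.4, -0.2]
opening: 0.047
grip_force: 36.0
```

```bash
python3 -m handwheel '[{"gripper":1,"offset":[0,0,-25],"rotation":[0,0,0]},{"gripper":1,"offset":[0,0,-50],"rotation":[0,0,0]},{"gripper":1,"offset":[0,0,-75],"rotation":[0,0,0]},{"gripper":1,"offset":[0,0,-90],"rotation":[0,0,0]},{"gripper":1,"offset":[0,0,-90],"rotation":[0,0,0]},{"gripper":1,"offset":[0,0,-90],"rotation":[0,0,0]},{"gripper":1,"offset":[0,0,-90],"rotation":[0,0,0]},{"gripper":1,"offset":[0,0,-90],"rotation":[0,0,0]}]'
python3 - <<'E'
from h import *
from station import ctrl
o=ctrl.get_obs(); print(o['tool_pos']); print(move(o,[.4725,-.1155,.15],.0845))
E
```

```text
t: 15.3
tool_pos: [0.4628, 0.1555, 0.1534]
tool_rot: [-2.122, -2.315, 0.002]
contact_force: [0.4, 0.5, -1.1]
opening: 0.0467
grip_force: 36.0
[0.46278616 0.15551624 0.15336143]
(array([-270.8,  -13.8,    3.4]), array([-0.002,  0.   ,  0.002]))
```

```bash
python3 -m handwheel '[{"gripper":1,"offset":[-20,-1,0],"rotation":[0,0,0]},{"gripper":1,"offset":[-60,-3,0],"rotation":[0,0,0]},{"gripper":1,"offset":[-110,-5,0],"rotation":[0,0,0]},{"gripper":1,"offset":[-160,-8,0],"rotation":[0,0,0]},{"gripper":1,"offset":[-210,-11,0],"rotation":[0,0,0]},{"gripper":1,"offset":[-250,-13,0],"rotation":[0,0,0]},{"gripper":1,"offset":[-271,-14,0],"rotation":[0,0,0]},{"gripper":1,"offset":[-271,-14,0],"rotation":[0,0,0]}]'
python3 -m handwheel '[{"gripper":1,"offset":[0,0,0],"rotation":[0,0,0]},{"gripper":1,"offset":[0,0,10],"rotation":[0,0,0]},{"gripper":1,"offset":[0,0,30],"rotation":[0,0,0]},{"gripper":1,"offset":[0,0,50],"rotation":[0,0,0]},{"gripper":1,"offset":[0,0,65],"rotation":[0,0,0]},{"gripper":1,"offset":[0,0,70],"rotation":[0,0,0]},{"gripper":1,"offset":[0,0,70],"rotation":[0,0,0]},{"gripper":1,"offset":[0,0,70],"rotation":[0,0,0]}]'
python3 - <<'E'
from h import *
from station import ctrl
w=ctrl.get_image('wrist'); o=ctrl.get_obs(); print(o['tool_pos'],o['opening']); print(move(o,[.4725,-.1155,.0375],.0845))
print(proj(w,[.4725,-.1155,.027]))
cv2.imwrite('pics/w4.png',w['image'][:,:,::-1])
E
```

```text
t: 16.3
tool_pos: [0.4727, -0.1167, 0.154]
tool_rot: [-2.125, -2.313, 0.0]
contact_force: [1.1, -0.3, -0.5]
opening: 0.0468
grip_force: 36.1
t: 17.3
tool_pos: [0.4735, -0.1158, 0.0852]
tool_rot: [2.122, 2.315, 0.001]
contact_force: [0.3, -0.2, -1.1]
opening: 0.0465
grip_force: 36.1
[ 0.47356246 -0.11582402  0.08523839] 0.046612130384491794
(array([ 0.5, -1.1, 47.7]), array([0.002, 0.001, 0.002]))
[254.58907205 208.58255868]
```

View pics/w4.png

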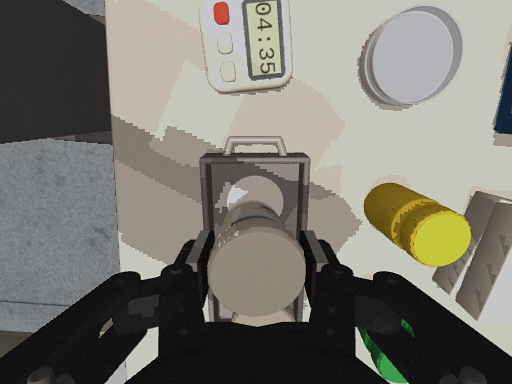

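The cup hangs upright at (257,260), centred over the empty place, whose walls run from 200 to 310 and whose white floor mark is at (255,195). Lowering.

```bash
python3 -m handwheel '[{"gripper":1,"offset":[0,-1,15],"rotation":[0,0,0]},{"gripper":1,"offset":[0,-1,28],"rotation":[0,0,0]},{"gripper":1,"offset":[0,-1,38],"rotation":[0,0,0]},{"gripper":1,"offset":[0,-1,44],"rotation":[0,0,0]},{"gripper":1,"offset":[0,-1,47],"rotation":[0,0,0]},{"gripper":1,"offset":[0,-1,47],"rotation":[0,0,0]},{"gripper":1,"offset":[0,-1,47],"rotation":[0,0,0]},{"gripper":1,"offset":[0,-1,47],"rotation":[0,0,0]}]'
```

```text
t: 18.35
tool_pos: [0.4721, -0.1157, 0.0376]
tool_rot: [2.122, 2.316, 0.0]
contact_force: [0.2, -0.4, -1.3]
opening: 0.0468
grip_force: 36.1
```

```bash
python3 -m handwheel '[{"gripper":1,"offset":[0,0,1],"rotation":[0,0,0]},{"gripper":1,"offset":[0,0,2],"rotation":[0,0,0]},{"gripper":1,"offset":[0,0,2],"rotation":[0,0,0]},{"gripper":-0.1,"offset":[0,0,2],"rotation":[0,0,0]},{"gripper":-0.2,"offset":[0,0,2],"rotation":[0,0,0]},{"gripper":-0.4,"offset":[0,0,2],"rotation":[0,0,0]},{"gripper":-0.7,"offset":[0,0,2],"rotation":[0,0,0]},{"gripper":-1,"offset":[0,0,2],"rotation":[0,0,0]}]'
python3 -m handwheel '[{"gripper":-1,"offset":[0,0,0],"rotation":[0,0,0]},{"gripper":-1,"offset":[0,0,0],"rotation":[0,0,0]},{"gripper":-1,"offset":[0,0,-20],"rotation":[0,0,0]},{"gripper":-1,"offset":[0,0,-50],"rotation":[0,0,0]},{"gripper":-1,"offset":[0,0,-90],"rotation":[0,0,0]},{"gripper":-1,"offset":[0,0,-130],"rotation":[0,0,0]},{"gripper":-1,"offset":[0,0,-150],"rotation":[0,0,0]},{"gripper":-1,"offset":[0,0,-150],"rotation":[0,0,0]}]'
python3 - <<'E'
from h import *
from station import ctrl
w=ctrl.get_image('wrist'); t=ctrl.get_image('scene'); o=ctrl.get_obs(); print(o['tool_pos'],proj(w,[.4725,-.1155,.064]))
cv2.imwrite('pics/w5.png',np.hstack([w['image'][100:384,130:400],cv2.resize(t['image'][160:260,190:390],None,fx=2.6,fy=2.84)])[:,:,::-1])
E
```

```text
t: 19.35
tool_pos: [0.4718, -0.1156, 0.0351]
tool_rot: [-2.123, -2.316, 0.0]
contact_force: [0.2, -0.2, 0.5]
opening: 0.0857
grip_force: 0.0
t: 20.35
tool_pos: [0.4727, -0.116, 0.1866]
tool_rot: [2.121, 2.314, 0.002]
contact_force: [0.2, -0.2, -0.3]
opening: 0.0854
grip_force: 0.0
[ 0.47112805 -0.11536391  0.18360011] [255.65415961 186.73805686]
```

View pics/w5.png

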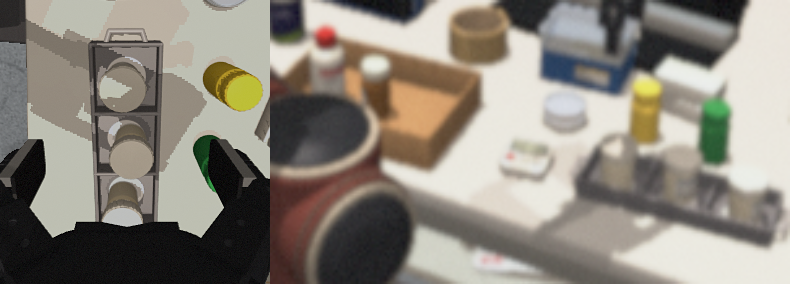

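The spare cup stands upright in the freed place, with its lid at wrist pixel (252,187) where (256,187) was predicted. The pot stands upright in mid-tray, at (375,85) in the scene half of this picture, and the gripper is clear of everything.

```bash
python3 -c "
from station import ctrl
print(ctrl.finish_job())"
```

```text
the job is handed in; nothing more can be done
None
```

The job is handed in: the last pictures show the amber pot upright in the middle of the tray and the spare cup upright in the freed carrier place, though the hand-in returned no verdict.

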